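# Lay the timber offcut in the sawing board

### The arm

A 6-joint arm with a two-finger parallel gripper is mounted at the origin on the work surface. World frame = base frame: x ahead of the robot, y to its left, z up, the work surface at z = 0. Lengths are in mm, angles in rad, forces in N, time in s.
With the tool pointing down it reaches from about 400 to 925 mm from the base axis. Payload 3.4 kg.
Tool frame: the origin (TCP) lies at the very end of the fingers, on their centre line; the grasp point (between the pads) lies 19 mm behind it (tcp_to_grasp is the distance from the TCP to the grasp point, in mm); z points along the fingers, y is the line along which they close (so a half turn about z gives the same grasp; the last joint's range is limited). The gripper opens to 85 mm and grips with 20 to 120 N. Pads are 22 mm wide; open, the fingers measure 114 mm over their backs; the gripper's body (76 mm by 85 mm) begins 54 mm behind the grasp point. The pads swing forward as they close: fully open they stand 13 mm farther back than shut.
Start: joints at [-1.262, 0.307, 1.506, -0, 1.328, -0.073], TCP at [214.75, -533.398, 231.305] pointing down, gripper open.
Joint ranges: [-3.12, 3.12], [-1.05, 2.28], [0.14, 2.33], [-1.42, 4.57], [0.1, 2.73], [-2.68, 2.68]. Speed limits (rad/s): [2.57, 2.57, 3.14, 3.14, 3.14, 3.14].

### API

Orientations are given as a rotation vector (axis times angle).
In Python, from plant import * gives the robot as it stands.
- The arm moves only by the tool send_rows, never from a script. Its argument "plan" is a list of rows, each a list of 3 entries, a list of its own where there are three numbers: the opening, from -1 (shut) to 1 (fully open), then the shift along the tool's x, y, z normalised to -1 to 1, where 1 is 500 mm, then the turn about the tool's z normalised to -1 to 1, where 1 is pi/2 rad. In form: [[hand, [tx, ty, tz], roll], ...]. A call has 1 to 10 rows; each row is the pose to reach, as a shift and turn from the pose commanded when the call began, along the tool's axes at that moment; what a row does not reach only later rows make up. A row lasts 1/12 s, in which the tool goes at most 41.7 mm and 7.16 degrees, less where a joint would pass 70% of its speed; a pose out of reach is approached as far as the arm can. A call with a number of a shift or a turn outside -1 to 1 is refused whole. A call with a gripper value outside its range is refused whole. The fingers move at their own pace and stop on an object; the grip force is fixed at half the most. Time passes only in rows, so rows that repeat a pose let the fingers close. It gives the time, the measured TCP pose, the force, the opening and the grip force at its end, in the units of the state.
- read_state(): the state, without advancing time (a new reading comes with each control period).
- read_camera(name): name is "scene" or "top" or "wrist"; returns a dict with "pixels" (480x640x3 uint8, red, green, blue), "vfov" (degrees; the focal length in pixels is half the picture's height over the tangent of half this angle, whatever the lens; pixels are square), "cx", "cy" (the principal point, pixels), "R" (3x3) and "t" (3): a world point X has camera coordinates R X + t. Camera axes: x right, y down, z forward; pixel columns grow to the right and rows downward; lengths in mm; the calibration is good to about 2 mm. A picture is of the moment at which its call begins. There is no depth.
- close_job(): hands the job in; it is judged then, once.
The state is a dict: "t": time; "joint_pos": joint angles; "qvel": joint speeds; "effort": joint torques, N m; "tool_pos": TCP position; "tool_rot": TCP orientation; "force": force on the tool from outside, world axes, zero at the start; "torque": the same for the moment, N m; "grip_width": opening from 0.0 (shut) to 1.0 (fully open); "grasp_force": force on a finger pad.
Only numpy, scipy, OpenCV 4.12 (cv2) and the standard library are available. Lean on these libraries where they do the work, as an engineer would, in place of code of your own. Each camera call takes 0.05 s, during which the arm holds its last target. There are 200 camera calls.

### The job

The square timber offcut stands on end on the sawing board. Push it over with the fingertips so that it lies on its long side on the board, then push it home, ready to saw: one long side flush along the fence and one end tight against the stop block. Do not lift or carry the timber, keep it on the board, and leave the screw jar, glue bottle, tape measure and hammer where they are.

Things in the scene. Friction and masses are not known exactly. Their poses are not given: they have to be found in the camera images.
- timber: Pale softwood offcut, 54 x 54 mm section, 160 mm long, about 0.24 kg (varies), thin pencil line round it; loose, standing on end. Origin: centre of its foot face (underside at the start); its z runs along its length to the head, x and y square to its sides. Pushed on a side 130 mm up, it tips about its far bottom edge, falls beyond 19 deg of lean, then reaches 187 mm from where its centre stood.
- timber_mid (a point): Centre of the timber, half-way along its length, 80 mm from the foot; same axes as the timber.
- timber_head (a point): Centre of the timber's head end face, 160 mm from the foot; same axes as the timber.
- board: Fixed sawing board: plywood 220 mm (its x) x 540 mm (its y) x 18 mm thick, with a dark wooden fence 30 mm thick, 40 mm tall along its whole far (+x) edge. Origin: centre of the underside, at bench height; z up. In this frame the board's top is z = 18 mm and the fence's face (looking to -x) is the plane x = +80 mm.
- stop_face (a point): Working face of the stop block: a pale wooden block 70 mm (board x) x 40 mm (y) x 45 mm tall, fixed on the board against the fence towards its +y end, place varying; black clamp knob over the fence. The point: centre of its face looking to the board's -y, 27 mm above the board's top, 35 mm from the fence's face; axes as the board's. The timber's end goes against it from the -y side.
- screw_jar: Bystander: small clear glass jar, 48 mm across, 60 mm tall, standing on the board beyond the stop, at the near +y corner. Origin: centre of the underside.
- glue: Bystander: white glue bottle with orange cap, 60 mm across, 150 mm tall, on the bench beyond the fence. Origin: centre of the underside.
- tape: Bystander: black tape measure, 35 x 65 x 60 mm, on the bench beyond the fence. Origin: centre of the underside.
- hammer: Bystander: hammer lying on the bench to the left (+y) of the board. Origin: on its axis at bench height; its x runs along the handle towards the head.
Mind the look-alikes: they are no part of the job. What is shaped like the timber but green or purple is not meant.

How it is judged:
By the outcome, as a careful person would: the job done as asked, in the order asked, and still so for the second after the job is handed in, with the robot touching nothing.
It also fails if it takes over 58 s, if anything falls off the work surface, if the arm or the gripper's body presses on something with over 40 N, if the wrist force passes 120 N, or if a joint passes its speed limit or range.

## Working session

There is one attempt and no reset: what is moved stays moved. The work goes in short steps, Python scripts to look and compute and a tool call to move; the robot and the scene stay as the last step left them, time stands still between calls to the robot, and variables do not carry over. Pictures are saved under pics/ and viewed, at most 10 in all, crops included, and the job is handed in when it is done.

Besides the shell and the picture viewer there is one more tool, called after "Call:" as name(argument=value, ...) on one line, values as JSON. send_rows: Moves the arm, as the interface text tells. Its arguments: {"type":"object","properties":{"plan":{"type":"array","items":{"type":"array"}}},"required":["plan"]}

```bash
mkdir -p pics; python3 - <<'E'
from plant import *
import cv2,numpy as np,pickle
for n in ("scene","top"):
    c=read_camera(n); pickle.dump(c,open(n+".pkl","wb"))
    cv2.imwrite(f"pics/{n}0.png",c["pixels"][:,:,::-1]); print(n,c["vfov"],c["cx"],c["cy"],np.round(c["R"],3).tolist(),np.round(c["t"],1))
s=read_state();print(s["t"],s["tool_pos"],s["tool_rot"],s["force"])
E
```

```text
scene 47.62991100802272 320.5160346980876 247.0477537595026 [[-0.119, 0.993, 0.009], [0.854, 0.107, -0.51], [-0.507, -0.053, -0.86]] [-102.1 -442.2 1614.7]
top 50.68508729829018 319.79765730936936 238.15686707091777 [[0.011, -1.0, 0.024], [-0.986, -0.015, -0.166], [0.166, -0.022, -0.986]] [169.  584.2 967.5]
0.1 [ 214.5711635  -532.80189897  230.48518564] [-3.08246288e+00 -5.97301301e-01  3.58423418e-04] [-0.17447555  0.06045189  0.51222235]
```

View pics/scene0.png

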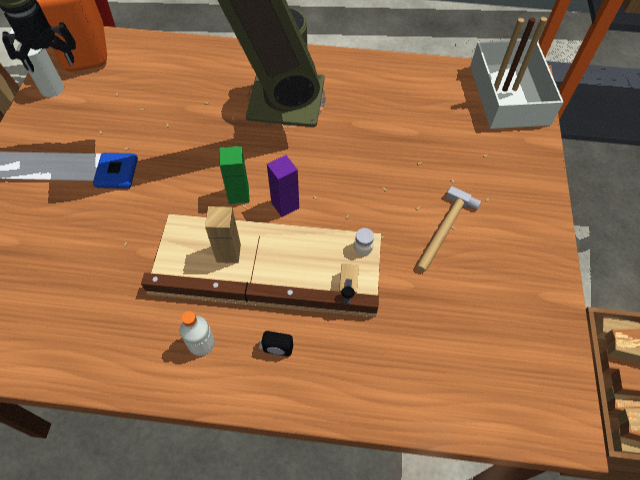

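View pics/top0.png

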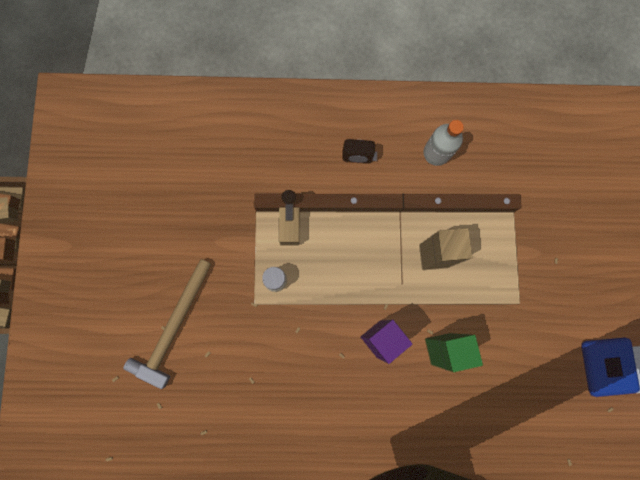

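The timber could be the pale block (scene 224,235; top 455,245), the green block (scene 235,175; top 457,352) or the purple block (scene 284,186; top 388,342). By its description it is the pale one standing on the board. I'll check this in a close crop.

```bash
cat > h.py <<'E'
import numpy as np,cv2,pickle
def ray(c,u,v,z):
    f=240/np.tan(np.radians(c["vfov"]/2)); R=np.array(c["R"]);t=np.array(c["t"])
    d=R.T@np.array([(u-c["cx"])/f,(v-c["cy"])/f,1]); o=-R.T@t
    return o+d*(z-o[2])/d[2]
def pix(c,X):
    f=240/np.tan(np.radians(c["vfov"]/2)); p=np.array(c["R"])@np.array(X)+c["t"]
    return np.array([c["cx"],c["cy"]])+f*p[:2]/p[2]
E
python3 - <<'E'
from h import *
c=pickle.load(open("top.pkl","rb"));im=c["pixels"][185:315,245:525,::-1]
g=cv2.resize(im,None,fx=2.8,fy=2.8,interpolation=cv2.INTER_CUBIC);print(g.shape)
cv2.imwrite("pics/crop0.png",g)
E
```

```text
(364, 784, 3)
```

View pics/crop0.png

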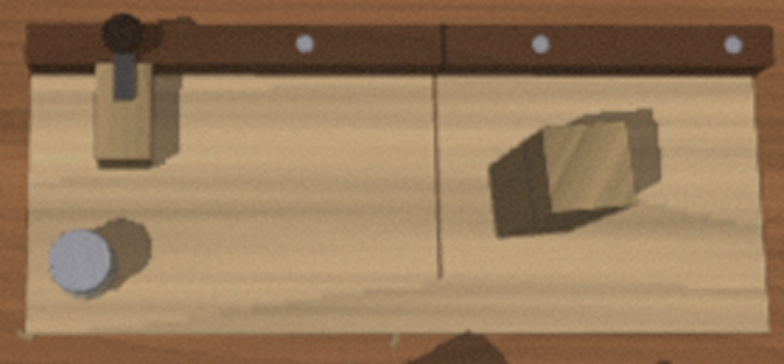

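```bash
python3 - <<'E'
from h import *
c=pickle.load(open("top.pkl","rb"))
def P(l,z,n):
    r=[ray(c,245+(u+.5)/2.8-.5,185+(v+.5)/2.8-.5,z)[:2].round(1) for u,v in l]; print(n,r); return r
P([(543,129),(627,122),(636,204),(552,212)],178,"head"); 
P([(497,238),(489,168)],18,"foot")
P([(97,63),(152,62),(152,160),(97,160)],63,"stop")
P([(25,333),(768,332)],18,"near edge")
P([(30,73),(754,75)],18,"fence foot")
P([(28,66),(770,66)],58,"fence front top58")
P([(28,26),(770,27)],58,"fence back top")
P([(80,262)],78,"jar")
s=pickle.load(open("scene.pkl","rb"))
for z in(18,):print([ray(s,*p,18)[:2].round(1) for p in [(217,260),(239,263),(152,273.5),(170,214),(381,234)]])
E
```

```text
head [array([576.2, -28.4]), array([581.5, -81.6]), array([529.7, -85.2]), array([523.9, -32.6])]
foot [array([524.5, -34.2]), array([576.3, -29.4])]
stop [array([640.3, 258.3]), array([641.7, 219.4]), array([571.2, 218.1]), array([570.6, 256.6])]
near edge [array([451.3, 307.7]), array([ 458.7, -230.5])]
fence foot [array([642.2, 310.3]), array([ 649.8, -230.3])]
fence front top58 [array([638.4, 307.6]), array([ 647.4, -225.6])]
fence back top [array([667.7, 308.5]), array([ 676.4, -227.2])]
jar [array([497.6, 265.6])]
[array([575.3, -79.7]), array([576.9, -25.5]), array([ 630.5, -224.6]), array([ 459. , -226.5]), array([451.9, 308.7])]
```

The crop confirms the choice: the pale block's head face has crop corners (543,129), (627,122), (636,204) and (552,212). The stop face is at crop column 152. That puts the timber centre at about (553,-57) with 5.4° of yaw, the stop face at y≈219 and the fence face at x≈645. I'll tip the timber towards +y.

Call:
send_rows(plan=[[0, [0.93, -0.452, 0.1], -0.817], [0, [0.93, -0.452, 0.1], -0.817], [0, [0.93, -0.452, 0.1], -0.817], [0, [0.93, -0.452, 0.1], -0.817], [0, [0.93, -0.452, 0.1], -0.817], [0, [0.93, -0.452, 0.1], -0.817], [0, [0.93, -0.452, 0.1], -0.817], [0, [0.93, -0.452, 0.1], -0.817], [0, [0.93, -0.452, 0.1], -0.817], [0, [0.93, -0.452, 0.1], -0.817]])

```text
t: 0.93
tool_pos: [493.8, -224.0, 190.7]
tool_rot: [-2.144, -2.295, 0.0]
force: [0.9, 0.1, 0.0]
grip_width: 0.498
grasp_force: 0.0
```

```bash
cat >> h.py <<'E'
from scipy.spatial.transform import Rotation as Ro
def go(x,y,z,yaw):  # yaw of tool x, deg; prints row numbers
    from plant import read_state
    s=read_state(); M=Ro.from_rotvec(s["tool_rot"]).as_matrix(); p=np.array(s["tool_pos"])
    w=np.degrees(np.arctan2(M[1,0],M[0,0])); d=(w-yaw+180)%360-180
    print("t",round(s["t"],2),"p",p.round(1),"yaw",w.round(1),"zdn",M[2,2].round(4),"F",np.round(s["force"],1),"j",np.round(s["joint_pos"],2),"w",round(s["grip_width"],2))
    print(" shift",(M.T@(np.array([x,y,z])-p)/500).round(4)," turn",round(d/90,4))
E
python3 -c "
from h import *
go(561.5,-150,150,95.4)"
```

```text
t 0.93 p [ 493.8 -224.   190.7] yaw 93.9 zdn -1.0 F [0.9 0.1 0. ] j [-0.5   0.3   1.63 -0.    1.21 -0.57] w 0.5
 shift [0.1383 0.1453 0.0814]  turn -0.0166
```

Call:
send_rows(plan=[[0, [0.13, 0.145, 0.081], -0.01], [0, [0.13, 0.145, 0.081], -0.01], [0, [0.13, 0.145, 0.081], -0.01], [0, [0.13, 0.145, 0.081], -0.01], [0, [0.13, 0.145, 0.081], -0.01]])

```text
t: 1.35
tool_pos: [561.2, -155.3, 149.4]
tool_rot: [-2.129, -2.307, 0.002]
force: [-0.7, -0.4, 0.9]
grip_width: 0.503
grasp_force: 0.0
```

```bash
python3 -c "
from h import *
go(559,-110,148,95.4)
go(553,-38,148,95.4)"
```

```text
t 1.35 p [ 561.2 -155.3  149.4] yaw 94.6 zdn -1.0 F [-0.7 -0.4  0.9] j [-0.34  0.39  1.6  -0.    1.15 -0.42] w 0.5
 shift [0.0907 0.0029 0.0029]  turn -0.0087
t 1.35 p [ 561.2 -155.3  149.4] yaw 94.6 zdn -1.0 F [-0.7 -0.4  0.9] j [-0.34  0.39  1.6  -0.    1.15 -0.42] w 0.5
 shift [0.2352 0.0026 0.003 ]  turn -0.0087
```

Call:
send_rows(plan=[[0, [0.05, 0.003, 0.003], -0.01], [0, [0.09, 0.003, 0.003], -0.01], [0, [0.11, 0.003, 0.003], -0.01], [0, [0.125, 0.003, 0.003], -0.01], [0, [0.14, 0.003, 0.003], -0.01], [0, [0.155, 0.003, 0.003], -0.01], [0, [0.17, 0.003, 0.003], -0.01], [0, [0.185, 0.003, 0.003], -0.01], [0, [0.2, 0.003, 0.003], -0.01], [0, [0.215, 0.003, 0.003], -0.01]])

```text
t: 2.18
tool_pos: [554.4, -48.6, 149.1]
tool_rot: [-2.115, -2.322, 0.0]
force: [-0.7, 0.2, 0.0]
grip_width: 0.499
grasp_force: 0.0
```

Call:
send_rows(plan=[[0, [0.015, 0, 0], 0], [0, [0.03, 0, 0], 0], [0, [0.03, 0, 0], 0], [0, [0, 0, -0.1], 0], [0, [-0.05, 0, -0.15], 0], [0, [-0.1, 0.1, -0.15], 0], [0, [-0.15, 0.15, -0.15], 0], [0, [-0.15, 0.2, -0.15], 0]])

```text
t: 2.85
tool_pos: [663.3, -118.9, 226.0]
tool_rot: [2.115, 2.316, -0.0]
force: [0.4, -0.4, 0.2]
grip_width: 0.5
grasp_force: 0.0
```

```bash
python3 - <<'E'
from h import *
from plant import *
c=read_camera("top");pickle.dump(c,open("top1.pkl","wb"))
cv2.imwrite("pics/top1.png",cv2.resize(c["pixels"][185:315,245:525,::-1],None,fx=2.8,fy=2.8,interpolation=cv2.INTER_CUBIC))
go(500,50,150,0)
E
```

```text
t 2.9 p [ 669.9 -117.9  224.4] yaw 95.2 zdn -1.0 F [ 8.  -1.2  0.4] j [-0.24  0.45  1.29  0.    1.39 -0.33] w 0.5
 shift [ 0.3657 -0.3091  0.1449]  turn 1.0581
```

View pics/top1.png

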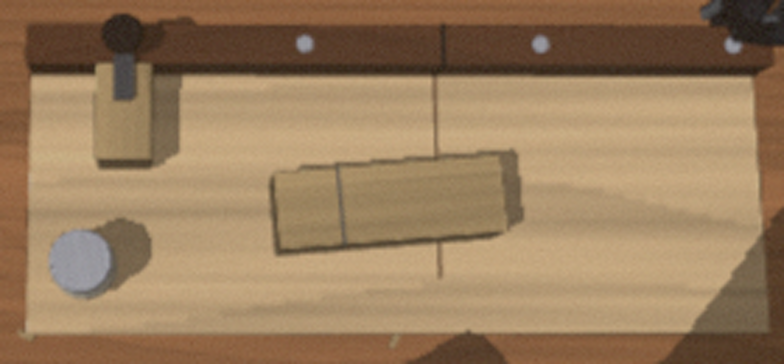

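The timber now lies on its long side. Its top-face corners in the crop are about (272,172), (507,153), (510,233) and (277,251), and it is clear of the fence and stop.

```bash
python3 - <<'E'
from h import *
c=pickle.load(open("top1.pkl","rb"))
for u,v in [(272,172),(503,153),(508,233),(277,250)]: print(ray(c,245+(u+.5)/2.8-.5,185+(v+.5)/2.8-.5,72).round(1))
print(ray(pickle.load(open("top.pkl","rb")),440,150,40),ray(pickle.load(open("top.pkl","rb")),456,127,150))
go(450,40,150,0)
E
```

```text
[562.6 134.3  72. ]
[578.5 -27.5  72. ]
[522.3 -29.7  72. ]
[508.3 130.7  72. ]
[773.53764725 -72.16644992  40.        ] [779.90224922 -74.02985104 150.        ]
t 2.9 p [ 669.9 -117.9  224.4] yaw 95.2 zdn -1.0 F [ 8.  -1.2  0.4] j [-0.24  0.45  1.29  0.    1.39 -0.33] w 0.5
 shift [ 0.3549 -0.4105  0.144 ]  turn 1.0581
```

```bash
python3 - <<'E'
from h import *
c=pickle.load(open("top.pkl","rb"));h=cv2.cvtColor(c["pixels"],cv2.COLOR_RGB2HSV)
m=((h[...,0]>125)&(h[...,0]<160)&(h[...,1]>90)).astype(np.uint8)
n=max(cv2.findContours(m,0,2)[0],key=cv2.contourArea)
a=cv2.approxPolyDP(n,3,True)[:,0];
for p in a: print(p,ray(c,*p,160).round(),ray(c,*p,0).round())
go(590,40,205,5.4); go(497,48,205,5.4)
E
```

```text
[393 320] [421.  51. 160.] [422.  24.   0.]
[367 339] [388.  96. 160.] [384.  78.   0.]
[361 337] [391. 106. 160.] [387.  90.   0.]
[376 356] [360.  81. 160.] [350.  59.   0.]
[388 363] [348.  60. 160.] [336.  35.   0.]
[411 344] [380.  20. 160.] [374. -12.   0.]
t 2.9 p [ 669.9 -117.9  224.4] yaw 95.2 zdn -1.0 F [ 8.  -1.2  0.4] j [-0.24  0.45  1.29  0.    1.39 -0.33] w 0.5
 shift [ 0.3291 -0.1307  0.0367]  turn 0.9981
t 2.9 p [ 669.9 -117.9  224.4] yaw 95.2 zdn -1.0 F [ 8.  -1.2  0.4] j [-0.24  0.45  1.29  0.    1.39 -0.33] w 0.5
 shift [ 0.3619 -0.3144  0.0349]  turn 0.9981
```

Call:
send_rows(plan=[[0.4, [0.362, -0.314, 0.03], 1.0], [0.4, [0.362, -0.314, 0.03], 1.0], [0.4, [0.362, -0.314, 0.03], 1.0], [0.4, [0.362, -0.314, 0.03], 1.0], [0.4, [0.362, -0.314, 0.03], 1.0], [0.4, [0.362, -0.314, 0.03], 1.0], [0.4, [0.362, -0.314, 0.03], 1.0], [0.4, [0.362, -0.314, 0.03], 1.0], [0.4, [0.362, -0.314, 0.03], 1.0], [0.4, [0.362, -0.314, 0.03], 1.0]])

```text
t: 3.73
tool_pos: [487.3, 51.4, 209.3]
tool_rot: [3.076, 0.638, 0.0]
force: [0.4, -1.2, 0.9]
grip_width: 0.697
grasp_force: 0.0
```

Call:
send_rows(plan=[[0.4, [0, 0, 0], 0.05], [0.4, [0, 0, 0], 0.08]])

```text
t: 3.9
tool_pos: [487.5, 51.2, 209.1]
tool_rot: [3.11, 0.446, -0.0]
force: [-0.1, -0.1, 0.1]
grip_width: 0.701
grasp_force: 0.0
```

```bash
python3 -c "
from h import *
go(496,48,32,5.4)"
```

```text
t 3.9 p [487.5  51.2 209.1] yaw 16.3 zdn -1.0 F [-0.1 -0.1  0.1] j [ 0.02  0.21  1.71 -0.    1.22  1.3 ] w 0.7
 shift [0.0146 0.0108 0.3542]  turn 0.1216
```

Call:
send_rows(plan=[[0.4, [0.01, 0.008, 0.08], 0.06], [0.4, [0.01, 0.008, 0.16], 0.122], [0.4, [0.01, 0.008, 0.24], 0.122], [0.4, [0.01, 0.008, 0.3], 0.122], [0.4, [0.01, 0.008, 0.33], 0.122], [0.4, [0.01, 0.008, 0.352], 0.122], [0.4, [0.01, 0.008, 0.352], 0.122], [0.4, [0.01, 0.008, 0.352], 0.122]])

```text
t: 4.57
tool_pos: [493.3, 48.6, 32.7]
tool_rot: [-3.138, -0.152, 0.003]
force: [1.1, 0.4, -0.5]
grip_width: 0.7
grasp_force: 0.0
```

```bash
python3 -c "
from h import *
go(575,48,32,0.8)"
```

```text
t 4.57 p [493.3  48.6  32.7] yaw 5.6 zdn -1.0 F [ 1.1  0.4 -0.5] j [ 0.01  0.44  1.91 -0.    0.79  1.49] w 0.7
 shift [0.1626 0.0171 0.0011]  turn 0.0529
```

Call:
send_rows(plan=[[0.4, [0.02, 0.002, 0.001], 0.0], [0.4, [0.04, 0.004, 0.001], 0.0], [0.4, [0.06, 0.006, 0.001], 0.01], [0.4, [0.08, 0.008, 0.001], 0.02], [0.4, [0.1, 0.01, 0.001], 0.03], [0.4, [0.118, 0.012, 0.001], 0.04], [0.4, [0.134, 0.014, 0.001], 0.053], [0.4, [0.146, 0.016, 0.001], 0.053], [0.4, [0.154, 0.017, 0.001], 0.053], [0.4, [0.154, 0.017, 0.001], 0.053]])

```text
t: 5.4
tool_pos: [572.9, 47.4, 32.7]
tool_rot: [3.141, 0.021, 0.003]
force: [0.0, 0.3, 0.6]
grip_width: 0.701
grasp_force: 0.0
```

```bash
python3 -c "
from h import *
from plant import *
c=read_camera('top');pickle.dump(c,open('top2.pkl','wb'))
cv2.imwrite('pics/top2.png',cv2.resize(c['pixels'][185:315,245:525,::-1],None,fx=2.8,fy=2.8,interpolation=cv2.INTER_CUBIC))
go(580,48,32,0.8)"
```

```text
t 5.45 p [572.5  47.5  32.7] yaw 0.8 zdn -1.0 F [-0.9 -1.1  0.4] j [ 0.01  0.52  1.74 -0.    0.88  1.57] w 0.7
 shift [ 0.0149 -0.0009  0.0013]  turn -0.0002
```

View pics/top2.png

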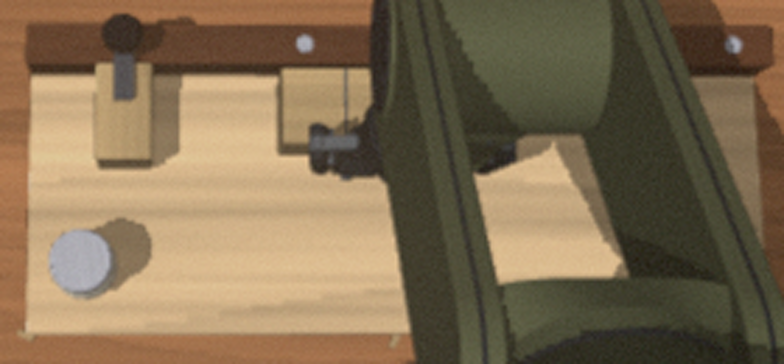

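The timber is nearly against the fence, with its head end at crop column 280. I'll press gently until it touches.

Call:
send_rows(plan=[[0.4, [0.006, 0, 0], 0], [0.4, [0.012, 0, 0], 0], [0.4, [0.015, 0, 0], 0], [0.4, [0.018, 0, 0], 0], [0.4, [0.018, 0, 0], 0]])

```text
t: 5.87
tool_pos: [579.0, 47.6, 32.5]
tool_rot: [3.141, 0.022, -0.004]
force: [-3.9, -0.8, 2.3]
grip_width: 0.697
grasp_force: 2.1
```

Call:
send_rows(plan=[[0.4, [0.003, 0, 0], 0], [0.4, [0.006, 0, 0], 0], [0.4, [0.006, 0, 0], 0]])

```text
t: 6.12
tool_pos: [578.8, 47.7, 32.4]
tool_rot: [3.141, 0.022, -0.013]
force: [-11.1, -1.3, 6.7]
grip_width: 0.699
grasp_force: 5.1
```

Call:
send_rows(plan=[[0.4, [-0.04, 0, 0], 0], [0.4, [-0.08, 0, -0.02], 0], [-1, [-0.08, 0, -0.1], 0], [-1, [-0.08, 0, -0.18], 0], [-1, [-0.08, 0, -0.22], 0], [-1, [-0.04, 0.07, -0.24], 0], [-1, [0, 0.14, -0.24], 0], [-1, [0.05, 0.2, -0.24], 0], [-1, [0.085, 0.26, -0.24], 0], [-1, [0.085, 0.26, -0.24], 0]])

```text
t: 6.95
tool_pos: [633.7, -88.0, 153.6]
tool_rot: [3.137, 0.016, 0.014]
force: [1.4, 0.1, -0.1]
grip_width: -0.001
grasp_force: 0.0
```

```bash
python3 -c "
from h import *
from plant import *
c=read_camera('top');pickle.dump(c,open('top3.pkl','wb'))
cv2.imwrite('pics/top3.png',cv2.resize(c['pixels'][185:315,245:525,::-1],None,fx=2.8,fy=2.8,interpolation=cv2.INTER_CUBIC))
go(621,-80,40,0.8)"
```

```text
t 7.0 p [631.  -85.2 153. ] yaw 0.6 zdn -1.0 F [-0.4  0.7 -0.9] j [-0.2   0.45  1.48 -0.    1.2   1.36] w -0.0
 shift [-0.021  -0.0109  0.2259]  turn -0.0026
```

View pics/top3.png

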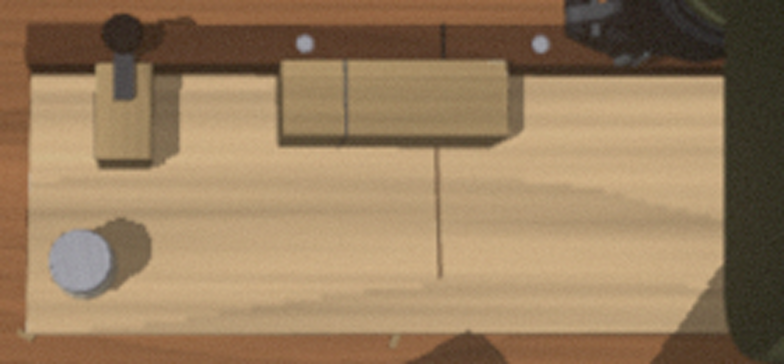

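The timber is flush along the fence, with its head end at crop column 281 and its foot end at about 507. Next I'll push it along the fence.

Call:
send_rows(plan=[[-1, [-0.02, -0.01, 0.07], 0], [-1, [-0.02, -0.01, 0.14], 0], [-1, [-0.02, -0.01, 0.2], 0], [-1, [-0.02, -0.01, 0.226], 0], [-1, [-0.02, -0.01, 0.226], 0], [-1, [-0.02, -0.03, 0.226], 0], [-1, [-0.02, -0.05, 0.226], 0], [-1, [-0.02, -0.066, 0.226], 0], [-1, [-0.02, -0.08, 0.226], 0]])

```text
t: 7.75
tool_pos: [618.2, -40.6, 41.5]
tool_rot: [3.141, 0.023, 0.005]
force: [0.5, -2.9, 1.1]
grip_width: -0.004
grasp_force: 1.3
```

```bash
python3 -c "
from h import *
go(621,30,40,0.8)"
```

```text
t 7.75 p [618.2 -40.6  41.5] yaw 0.9 zdn -1.0 F [ 0.5 -2.9  1.1] j [-0.13  0.55  1.63 -0.    0.95  1.42] w -0.0
 shift [ 0.0076 -0.1412  0.003 ]  turn 0.0006
```

Call:
send_rows(plan=[[-1, [0.002, -0.016, 0], 0], [-1, [0.002, -0.032, 0], 0], [-1, [0.002, -0.048, 0], 0], [-1, [0.002, -0.064, 0], 0], [-1, [0.002, -0.08, 0], 0], [-1, [0.002, -0.096, 0], 0], [-1, [0.002, -0.11, 0], 0], [-1, [0.002, -0.122, 0], 0], [-1, [0.002, -0.132, 0], 0], [-1, [0.002, -0.132, 0], 0]])

```text
t: 8.58
tool_pos: [616.8, 25.7, 39.4]
tool_rot: [-3.14, -0.022, 0.001]
force: [0.2, -0.1, 0.0]
grip_width: 0.0
grasp_force: 0.0
```

```bash
python3 -c "
from h import *
from plant import *
c=read_camera('top');pickle.dump(c,open('top4.pkl','wb'))
cv2.imwrite('pics/top4.png',cv2.resize(c['pixels'][185:315,245:525,::-1],None,fx=2.8,fy=2.8,interpolation=cv2.INTER_CUBIC))
go(621,50,40,0.8)"
```

```text
t 8.63 p [616.7  25.4  39.3] yaw 0.8 zdn -1.0 F [ 0.3 -0.1 -0.2] j [-0.03  0.56  1.64  0.    0.95  1.53] w -0.0
 shift [ 0.0094 -0.0491 -0.0013]  turn 0.0001
```

View pics/top4.png

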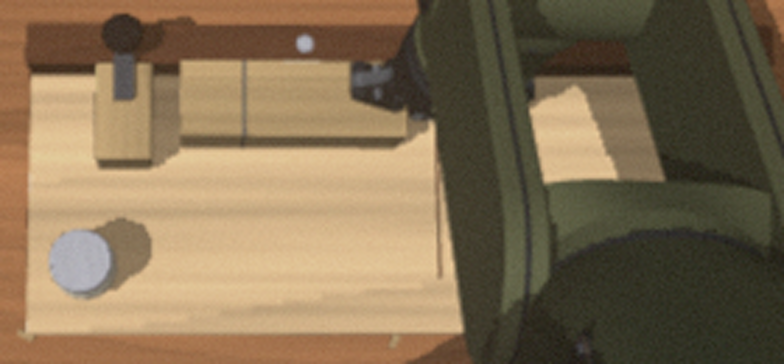

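The timber is still flush, with about 19 mm left to the stop (head end at crop column 180, stop face at 152).

Call:
send_rows(plan=[[-1, [0.002, -0.01, 0], 0], [-1, [0.002, -0.02, 0], 0], [-1, [0.002, -0.028, 0], 0], [-1, [0.002, -0.033, 0], 0], [-1, [0.002, -0.037, 0], 0], [-1, [0.002, -0.041, 0], 0], [-1, [0.002, -0.041, 0], 0]])

```text
t: 9.22
tool_pos: [617.7, 45.2, 39.6]
tool_rot: [-3.141, -0.022, 0.0]
force: [-0.2, -0.2, 0.7]
grip_width: -0.001
grasp_force: 0.0
```

Call:
send_rows(plan=[[-1, [0, -0.003, 0], 0], [-1, [0, -0.006, 0], 0], [-1, [0, -0.009, 0], 0], [-1, [0, -0.012, 0], 0], [-1, [0, -0.012, 0], 0]])

```text
t: 9.63
tool_pos: [617.9, 46.1, 39.8]
tool_rot: [3.134, 0.024, -0.0]
force: [-0.9, -14.9, -0.2]
grip_width: -0.003
grasp_force: 7.8
```

Firm contact with the stop at 15 N. I'll back off and check.

Call:
send_rows(plan=[[-1, [0, 0.03, 0], 0], [-1, [0, 0.08, 0], 0], [-1, [0, 0.1, -0.06], 0], [-1, [0, 0.1, -0.14], 0], [-1, [0, 0.14, -0.22], 0], [-1, [0, 0.21, -0.24], 0], [-1, [0, 0.29, -0.24], 0], [-1, [0, 0.36, -0.24], 0], [-1, [0, 0.4, -0.24], 0], [-1, [0, 0.4, -0.24], 0]])

```text
t: 10.47
tool_pos: [621.2, -154.2, 160.4]
tool_rot: [3.14, 0.014, 0.004]
force: [0.5, -0.1, -0.4]
grip_width: 0.0
grasp_force: 0.0
```

```bash
python3 -c "
from h import *
from plant import *
c=read_camera('top');pickle.dump(c,open('top5.pkl','wb'))
a=cv2.resize(c['pixels'][195:255,265:405,::-1],None,fx=5.5,fy=5.5,interpolation=cv2.INTER_CUBIC)
c=read_camera('scene')
b=cv2.resize(c['pixels'][225:305,240:380,::-1],(a.shape[1],230),interpolation=cv2.INTER_CUBIC)
cv2.imwrite('pics/top5.png',np.vstack([a,b]))
go(580,100,33,0.8)"
```

```text
t 10.57 p [ 620.5 -150.   159.8] yaw 0.6 zdn -1.0 F [-0.4 -0.7 -0.6] j [-0.3   0.45  1.46  0.    1.23  1.26] w 0.0
 shift [-0.0757 -0.5005  0.2542]  turn -0.0018
```

View pics/top5.png

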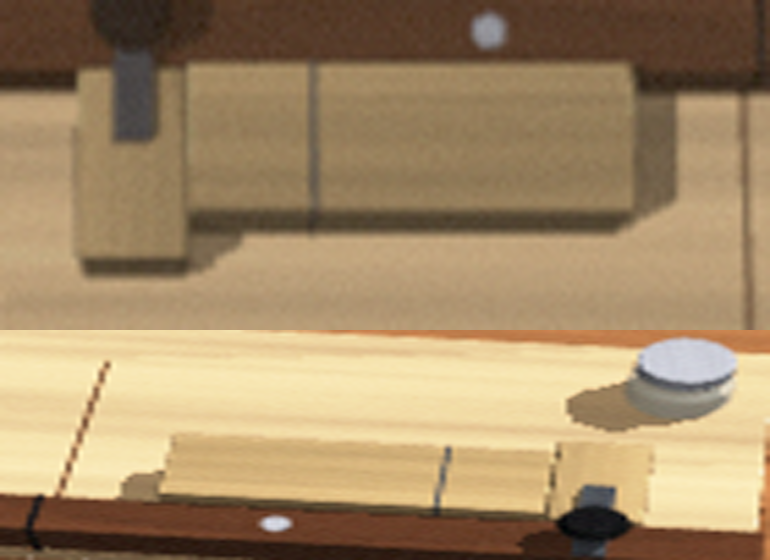

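The head end is tight against the stop (column 187 in the upper view), and the long side looks flush. One last square side press will make sure of it.

Call:
send_rows(plan=[[0.4, [-0.05, -0.07, 0], 0], [0.4, [-0.1, -0.14, 0], 0], [0.4, [-0.15, -0.21, 0], 0], [0.4, [-0.18, -0.28, 0], 0], [0.4, [-0.18, -0.36, 0], 0], [0.4, [-0.18, -0.44, 0], 0], [0.4, [-0.18, -0.52, 0], 0], [0.4, [-0.18, -0.56, 0], -0.002], [0.4, [-0.18, -0.57, 0.05], -0.002], [0.4, [-0.18, -0.57, 0.12], -0.002]])

```text
t: 11.4
tool_pos: [529.2, 139.3, 102.5]
tool_rot: [-3.138, -0.034, -0.015]
force: [0.9, -0.7, -0.5]
grip_width: 0.704
grasp_force: 0.0
```

```bash
python3 -c "
from h import *
go(530,135,33,0.8);go(575,135,33,0.8)"
```

```text
t 11.4 p [529.2 139.3 102.5] yaw 1.2 zdn -1.0 F [ 0.9 -0.7 -0.5] j [0.18 0.39 1.74 0.   1.   1.73] w 0.7
 shift [0.     0.0091 0.1389]  turn 0.005
t 11.4 p [529.2 139.3 102.5] yaw 1.2 zdn -1.0 F [ 0.9 -0.7 -0.5] j [0.18 0.39 1.74 0.   1.   1.73] w 0.7
 shift [0.09   0.0111 0.1398]  turn 0.005
```

Call:
send_rows(plan=[[0.4, [0, 0, 0.07], 0.004], [0.4, [0, 0, 0.12], 0.004], [0.4, [0, 0, 0.135], 0.004], [0.4, [0.03, 0, 0.135], 0.004], [0.4, [0.06, 0, 0.135], 0.004], [0.4, [0.08, 0, 0.135], 0.004], [0.4, [0.09, 0, 0.135], 0.004], [0.4, [0.096, 0, 0.135], 0.004], [0.4, [0.1, 0, 0.135], 0.004], [0.4, [0.102, 0, 0.135], 0.004]])

```text
t: 12.23
tool_pos: [577.2, 135.4, 32.5]
tool_rot: [-3.141, -0.017, 0.0]
force: [-0.8, -0.6, -0.9]
grip_width: 0.698
grasp_force: 0.0
```

Call:
send_rows(plan=[[0.4, [0.003, 0, 0], 0], [0.4, [0.006, 0, 0], 0], [0.4, [0.006, 0, 0], 0]])

```text
t: 12.48
tool_pos: [577.5, 135.3, 32.0]
tool_rot: [3.141, 0.017, -0.008]
force: [-5.3, 0.5, 4.3]
grip_width: 0.701
grasp_force: 2.6
```

Call:
send_rows(plan=[[0.4, [0.006, 0, 0], 0], [0.4, [0.006, 0, 0], 0], [0.4, [-0.04, 0, 0], 0], [0.4, [-0.09, 0, 0], 0], [0.4, [-0.09, 0, -0.08], 0], [0.4, [-0.09, 0, -0.16], 0], [0.4, [-0.09, 0, -0.24], 0], [0.4, [-0.09, 0.08, -0.3], 0], [0.4, [-0.09, 0.16, -0.3], 0], [0.4, [-0.09, 0.24, -0.3], 0]])

```text
t: 13.32
tool_pos: [538.7, 18.0, 185.6]
tool_rot: [3.141, 0.021, 0.011]
force: [0.3, -0.5, -0.4]
grip_width: 0.696
grasp_force: 0.0
```

Call:
send_rows(plan=[[0.4, [0, 0.08, 0], 0], [0.4, [0, 0.16, 0], 0], [0.4, [0, 0.24, 0], 0], [0.4, [0, 0.3, 0], 0], [0.4, [0, 0.3, 0], 0], [0.4, [0, 0.3, 0], 0]])

```text
t: 13.82
tool_pos: [538.1, -133.2, 182.1]
tool_rot: [-3.141, -0.011, -0.0]
force: [-0.1, -0.1, -0.4]
grip_width: 0.698
grasp_force: 0.0
```

```bash
python3 -c "
from h import *
from plant import *
c=read_camera('top')
a=cv2.resize(c['pixels'][195:255,265:405,::-1],None,fx=5.5,fy=5.5,interpolation=cv2.INTER_CUBIC)
b=cv2.resize(c['pixels'][100:400,100:530,::-1],(a.shape[1],270))
cv2.imwrite('pics/top6.png',np.vstack([a,b]))
go(580,100,33,0.8)"
```

```text
t 13.87 p [ 537.9 -131.8  182. ] yaw 0.5 zdn -1.0 F [0.1 0.6 0.3] j [-0.32  0.32  1.62  0.    1.2   1.25] w 0.7
 shift [ 0.0882 -0.4626  0.2983]  turn -0.0035
```

View pics/top6.png

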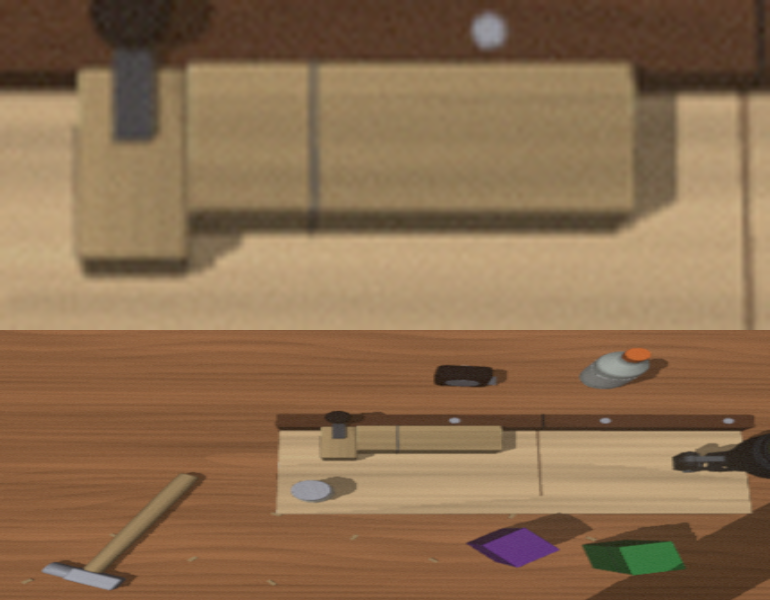

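The timber lies flush along the fence with its end at the stop (column 187). The jar, glue, tape and hammer are where they were, and the robot is clear.

```bash
python3 -c "
from plant import *
print(close_job())"
```

```text
the job is handed in; nothing more can be done
None
```

The timber was pushed over and pushed home, flush along the fence and tight against the stop; the jar, glue, tape and hammer were left in place, and the job was handed in at about 14 s.

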